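# Nest the mixing bowls and slide them under the shelf

### The arm

A 7-joint arm with a two-finger parallel gripper is mounted at the origin on the work surface. World frame = base frame: x ahead of the robot, y to its left, z up, the work surface at z = 0. Lengths are in m, angles in rad, forces in N, time in s.
With the tool pointing down it reaches from about 0.425 to 0.925 m from the base axis. Payload 6.8 kg.
Tool frame: the origin (TCP) lies midway between the tips of the shut fingers; the grasp point (between the pads) lies r.grip_point_offset behind it (r.grip_point_offset is the distance from the TCP to the grasp point, in m); z points along the fingers, y is the line along which they close (so a half turn about z gives the same grasp; the last joint's range is limited). The gripper opens to 85 mm and grips with 20 to 120 N. Pads are 22 mm wide; open, the fingers measure 114 mm over their backs; the gripper's body (76 mm by 85 mm) begins 54 mm behind the grasp point. The pads swing forward as they close: fully open they stand 13 mm farther back than shut.
Start: joints at [1.044, 0.477, 0.022, 1.555, -0.011, 1.109, -0.083], TCP at [0.275, -0.617, 0.231] pointing down, gripper open.
Joint ranges: [-2.96, 2.96], [-0.34, 2.1], [-1.41, 1.46], [0.24, 2.44], [-1.37, 4.51], [0.17, 1.92], [-2.96, 2.96]. Speed limits (rad/s): [2.39, 2.39, 3.14, 3.14, 3.14, 3.14, 3.14].

### API

Orientations are given as a rotation vector (axis times angle).
In Python, from bench import r gives the robot as it stands. The module is installed in compiled form; this text tells all that it offers.
- The arm moves only by the shell command python3 -m crank 'ROWS' [FORCE]. ROWS is JSON, a list of rows, each a list of 5 numbers: the shift along the world's x, y, z in units of 200 mm (1.0 is 200 mm), then the turn about the world's z in units of 45 degrees (1.0 is 45 degrees), then the opening, from -1 (shut) to 1 (fully open). In form: [[dx, dy, dz, turn, jaw], ...]. A call has 1 to 8 rows; each row shifts and turns the commanded pose from where the row before left it; what a row does not reach is not made up. A row lasts 1/12 s, in which the tool goes at most 41.7 mm and 7.16 degrees, less where a joint would pass 70% of its speed; a pose out of reach is approached as far as the arm can. A call with a number of a shift or a turn outside -1 to 1 is refused whole. A call with a gripper value outside its range is refused whole. The fingers move at their own pace and stop on an object; FORCE is the grip in N (left out, the last holds). Time passes only in rows, so rows that do not move let the fingers close. It gives the time, the measured TCP pose, the force, the opening and the grip force at its end, in the units of the state.
- r.get_obs(): the state, without advancing time (a new reading comes with each control period).
- r.grab_frame(name): name is "scene" or "top" or "wrist"; returns the picture (400x640x3 uint8, blue, green, red); there is no depth.
- r.camera_model(name): a dict with "fx", "fy", "cx", "cy" (pixels), "distortion" ([k1, k2, p1, p2, k3] as OpenCV has them; the pictures are not rectified), "R" (3x3) and "t" (3): a world point X has camera coordinates R X + t. Camera axes: x right, y down, z forward; pixel columns grow to the right and rows downward; lengths in m; the calibration is good to about 2 mm. A picture is of the moment at which its call begins: read the wrist's pose just before it. camera_model takes no time and is no camera call; for the wrist camera it gives the pose at the moment of the call.
- r.hand_in(): hands the job in; it is judged then, once.
The state is a dict: "clock": time; "joints": joint angles; "qvel": joint speeds; "tau": joint torques, N m; "tcp_pos": TCP position; "orientation": TCP orientation; "contact_force": force on the tool from outside, world axes, zero at the start; "moment": the same for the moment, N m; "grip_width": finger opening in m; "gripper_force": force on a finger pad.
Only numpy, scipy, OpenCV 4.12 (cv2) and the standard library are available. Lean on these libraries where they do the work, as an engineer would, in place of code of your own. Each camera call takes 0.05 s, during which the arm holds its last target. There are 200 camera calls.

### The job

Pack away the three mixing bowls: nest the middle-sized green bowl in the large cream one, then the small blue bowl in the green one, each lowered into place, not dropped, so that it sits fully down on the rim below with its handle over the other handle. Then slide the nest along the table, without lifting it, in under the front of the slatted wooden shelf until the bowls are just wholly beneath the shelf and only the handles stick out in front. Leave the water glass and the ink jar where they stand.

Things in the scene. Friction and masses are not known exactly. Their poses are not given: they have to be found in the camera images.
- large_bowl: Large cream melamine mixing bowl, about 220 g, upright: 134 mm across its flat rim flange (9 mm thick, top at 56 mm), mouth 108 mm, body tapering to the foot, one flat handle. Origin: centre of the underside; z up; x points along the handle. Starts in front of the shelf, handle roughly away from it. Slides on the cloth with friction about 0.6 and stays level when pushed at handle height.
- large_bowl_handle (a point): middle of the large bowl's handle, 105.5 mm from the bowl's axis, at half its thickness. The handle is a level bar 20 mm wide and 9 mm thick, top flush with the rim, from the rim to a square-cut end 144 mm from the axis. 
- middle_bowl: Middle-sized green melamine mixing bowl, about 160 g, upright: 120 mm across its flat rim flange (9 mm thick, top at 48 mm), mouth 93 mm, body tapering to the foot, one flat handle. Origin: centre of the underside; z up; x points along the handle. Nested, its flange lies flat on the cream bowl's flange, its origin 17 mm above that bowl's origin, 3 to 4 mm of play round its body.
- middle_bowl_handle (a point): middle of the green bowl's handle, 99 mm from the bowl's axis, at half its thickness. The handle is a level bar 20 mm wide and 9 mm thick, top flush with the rim, from the rim to a square-cut end 138 mm from the axis. Nested, it lies on the cream handle with no gap: fingers that lower it should hardly reach below its underside.
- small_bowl: Small blue melamine mixing bowl, about 120 g, upright: 106 mm across its flat rim flange (9 mm thick, top at 40 mm), mouth 78 mm, body tapering to the foot, one flat handle. Origin: centre of the underside; z up; x points along the handle. Nested, its flange lies flat on the green bowl's flange, its origin 17 mm above that bowl's origin, 3 to 4 mm of play round its body.
- small_bowl_handle (a point): middle of the blue bowl's handle, 92.5 mm from the bowl's axis, at half its thickness. The handle is a level bar 20 mm wide and 9 mm thick, top flush with the rim, from the rim to a square-cut end 132 mm from the axis. Nested, it lies on the green handle with no gap: fingers that lower it should hardly reach below its underside.
- shelf_front (a point): fixed wooden shelf on the table: slatted board 470 mm wide, 220 deep, underside 150 and top 165 mm up, corner legs 415 mm clear apart, ink bottles along its back. This point: table height, under the middle of the board's front edge. y points straight out of the open front, x along the edge, z up; the space below the board is y = 0 to -220 mm.
- water_glass: bystander: clear glass water bowl, 84 mm across, 46 mm high; origin: centre of the underside
- ink_jar: bystander: black ink jar with a white cap, 48 mm across, 57 mm high; origin: centre of the underside
Mind the look-alikes: they are no part of the job. Several things have the shape of the large_bowl; the one meant has the colours described above.

How it is judged:
By the outcome, as a careful person would: the job done as asked, in the order asked, and still so for the second after the job is handed in, with the robot touching nothing.
It also fails if it takes over 67 s, if anything falls off the work surface, if the arm or the gripper's body presses on something with over 40 N, if the wrist force passes 120 N, or if a joint passes its speed limit or range.

## Working session

There is one attempt and no reset: what is moved stays moved. The work goes in short steps, Python scripts to look and compute and a shell command to move; the robot and the scene stay as the last step left them, time stands still between calls to the robot, and variables do not carry over. Pictures are saved under pics/ and viewed, at most 10 in all, crops included, and the job is handed in when it is done.

```bash
mkdir -p pics; python3 - <<'E'
from bench import r
import cv2, numpy as np
o=r.get_obs(); print({k:np.round(v,3).tolist() for k,v in o.items()}, r.grip_point_offset)
for n in("scene","top"):
    f=r.grab_frame(n); cv2.imwrite(f"pics/{n}0.png",f); m=r.camera_model(n)
    print(n,{k:np.round(v,3).tolist() for k,v in m.items()})
E
```

```text
{'clock': 0.0, 'joints': [1.044, 0.478, 0.022, 1.556, -0.011, 1.109, -0.083], 'qvel': [-0.001, -0.001, 0.001, -0.0, 0.0, 0.001, 0.0], 'tau': [-0.001, -59.646, 1.608, -28.12, 0.013, 0.009, -0.0], 'tcp_pos': [0.274, -0.616, 0.23], 'orientation': [-3.071, -0.653, 0.001], 'contact_force': [0.307, -0.71, 0.183], 'moment': [0.009, 0.007, 0.009], 'gripper_force': 0.0, 'grip_width': 0.085} 0.0187
scene {'fx': 452.274, 'fy': 452.274, 'cx': 325.747, 'cy': 198.573, 'distortion': [-0.044, 0.0, 0.0, 0.0, 0.0], 'R': [[0.03, 0.999, -0.014], [0.83, -0.033, -0.557], [-0.557, 0.005, -0.83]], 't': [-0.025, -0.371, 1.638]}
top {'fx': 513.176, 'fy': 513.176, 'cx': 320.115, 'cy': 209.752, 'distortion': [-0.002, 0.0, 0.0, 0.0, 0.0], 'R': [[0.01, -1.0, 0.02], [-0.998, -0.011, -0.057], [0.058, -0.02, -0.998]], 't': [-0.01, 0.496, 1.608]}
```

View pics/top0.png

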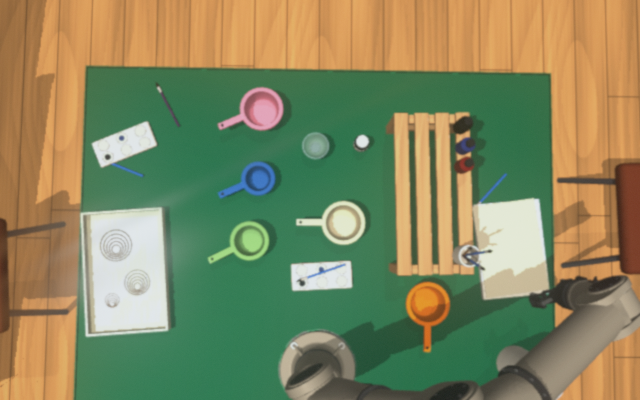

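View pics/scene0.png

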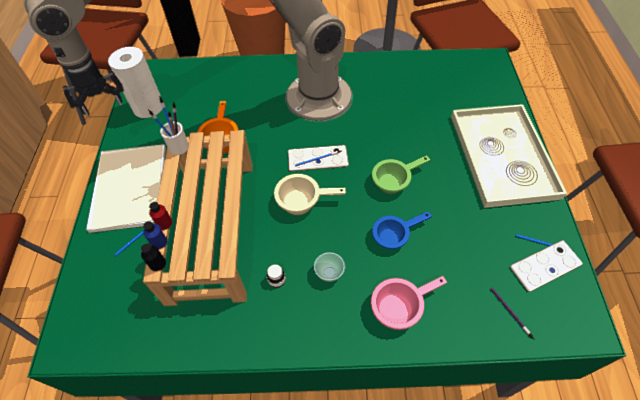

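Candidates (top view px): the cream large bowl (343,222) is the one meant. The pink (262,108) and orange (428,303) bowls are same-shape look-alikes. The green middle bowl is at (249,241) and the blue small bowl at (258,179). The glass is at (316,146), the jar at (362,142), and the shelf's open front runs along u≈396, facing left (+y).

```bash
cat > h.py <<'E'
from bench import r
import cv2, numpy as np
from scipy.optimize import least_squares
def cast(m,uv,z):
    K=np.array([[m['fx'],0,m['cx']],[0,m['fy'],m['cy']],[0,0,1]]);R=np.array(m['R']);t=np.array(m['t'])
    p=cv2.undistortPoints(np.float64(uv).reshape(-1,1,2),K,np.array(m['distortion'],float))[:,0]
    d=np.c_[p,np.ones(len(p))]@R; c=-R.T@t
    return (c+d*((z-c[2])/d[:,2])[:,None])[:,:2]
def px(m,X):
    K=np.array([[m['fx'],0,m['cx']],[0,m['fy'],m['cy']],[0,0,1]])
    return cv2.projectPoints(np.float64(X).reshape(-1,1,3),cv2.Rodrigues(np.array(m['R']))[0],np.array(m['t']),K,np.array(m['distortion'],float))[0][:,0]
HSV={'large':((12,15,130),(38,110,255)),'middle':((36,60,90),(58,255,255)),'small':((104,120,60),(122,255,255))}
RIM={'large':(.067,.056,.144),'middle':(.060,.048,.138),'small':(.053,.040,.132)}
def mask(f,k,seed):
    hsv=cv2.cvtColor(f,cv2.COLOR_BGR2HSV); b=cv2.inRange(hsv,*HSV[k])
    b=cv2.morphologyEx(b,cv2.MORPH_CLOSE,np.ones((3,3)))
    cs,_=cv2.findContours(b,cv2.RETR_EXTERNAL,cv2.CHAIN_APPROX_NONE)
    return min((c for c in cs if len(c)>25),key=lambda c:abs(cv2.pointPolygonTest(c,seed,True)) if cv2.pointPolygonTest(c,seed,True)<0 else -1)
def bowl(f,m,k,seed,dz=0):
    c=mask(f,k,seed); R,z,e=RIM[k]; z=z+dz-.003
    P=cast(m,c[:,0,:],z); c0=cast(m,[seed],z)[0]
    for _ in range(4):
        q=P[abs(np.linalg.norm(P-c0,axis=1)-R)<(.03 if _==0 else .008)]
        s=least_squares(lambda v:np.linalg.norm(q-v[:2],axis=1)-v[2],[*c0,R],loss='soft_l1',f_scale=.001); c0=s.x[:2]
    im=np.zeros(f.shape[:2],np.uint8); cv2.drawContours(im,[c],-1,255,-1)
    v,u=np.nonzero(im); A=cast(m,np.c_[u,v],z)-c0; d=np.linalg.norm(A,axis=1)
    h=A[(d>R+.012)&(d<e-.005)].mean(0)
    return c0,s.x[2],np.degrees(np.arctan2(h[1],h[0])),d.max()
E
python3 - <<'E'
from h import *
S={'top':{'large':(343,222),'middle':(249,241),'small':(258,179)},'scene':{'large':(296,194),'middle':(391,176),'small':(391,233)}}
for n in S:
    f=cv2.imread(f'pics/{n}0.png'); m=r.camera_model(n)
    for k in S[n]:
        c,R,a,e=bowl(f,m,k,S[n][k]); print(n,k,c.round(4),'R',round(R,4),'ang',round(a,1),'end',round(e,3))
f=cv2.imread('pics/top0.png'); m=r.camera_model('top')
hsv=cv2.cvtColor(f,cv2.COLOR_BGR2HSV); w=cv2.inRange(hsv,(8,60,110),(25,200,255))
pts=[]
for v in range(122,268,4):
    u=np.nonzero(w[v,388:420])[0]
    if len(u): pts.append((388+u[0],v))
P=cast(m,pts,.152); print(P[::4].round(3).tolist()); 
vx,vy,x0,y0=cv2.fitLine(P.astype(np.float32),cv2.DIST_HUBER,0,.01,.01).ravel(); print('edge dir',vx,vy,'at',x0,y0)
ends=[np.nonzero(w[:,u])[0][[0,-1]] for u in (400,402,404)]
print([cast(m,[(402,e[0]),(402,e[1])],.165).round(3).tolist() for e in ends])
print('glass,jar',cast(m,[(316,146)],.04),cast(m,[(362,142)],.057))
cv2.imwrite('pics/crop.png',cv2.resize(f[130:300,190:410],None,fx=3,fy=3,interpolation=cv2.INTER_CUBIC))
E
```

```text
top large [ 0.4554 -0.0752] R 0.0637 ang 89.7 end 0.127
top middle [0.3969 0.2142] R 0.0596 ang 116.9 end 0.139
top small [0.5914 0.191 ] R 0.0506 ang 114.8 end 0.13
scene large [ 0.4564 -0.0741] R 0.0672 ang 90.2 end 0.144
scene middle [0.3974 0.2144] R 0.0602 ang 116.9 end 0.139
scene small [0.5917 0.1914] R 0.0523 ang 114.5 end 0.132
[[0.748, -0.201], [0.701, -0.216], [0.653, -0.219], [0.606, -0.219], [0.56, -0.219], [0.513, -0.222], [0.466, -0.222], [0.42, -0.222], [0.374, -0.225], [0.328, -0.202]]
edge dir 0.9996388 0.026875993 at 0.47127593 -0.22187982
[[[1.109, -0.237], [0.303, -0.237]], [[1.109, -0.237], [0.303, -0.237]], [[1.109, -0.237], [0.303, -0.237]]]
glass,jar [[0.69420232 0.01080564]] [[ 0.70563461 -0.13177903]]
```

View pics/crop.png

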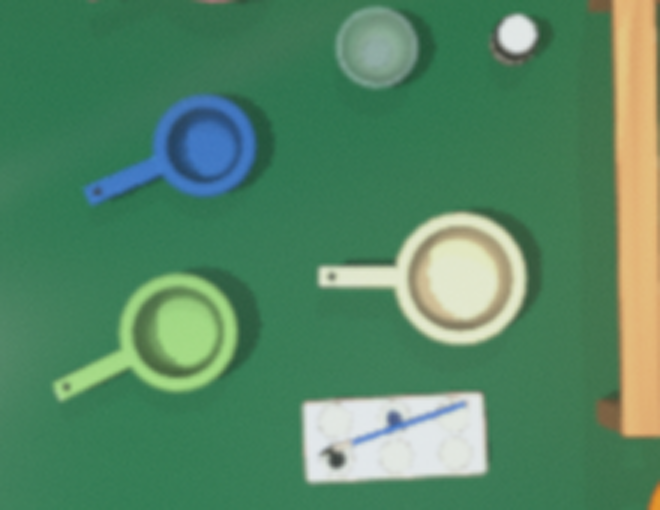

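```bash
python3 -m crank '[[0,0,0.2,0.15,0],[0,0,0.2,0.15,0],[0,0,0.2,0.15,0],[0.11,0.165,0,0.15,0],[0.11,0.165,0,0.15,0],[0.11,0.165,0,0.15,0],[0.11,0.165,0,0.15,0],[0.11,0.165,0,0.15,0]]' 80
python3 -m crank '[[0.11,0.165,0,0.15,0],[0.11,0.165,0,0.15,0],[0.11,0.165,0,0.15,0],[0.04,0.195,0,0.15,0],[0.04,0.195,0,0.15,0],[0.04,0.195,0,0.12,0],[0.04,0.195,0,0,0],[0.04,0.195,0,0,0]]'
python3 -m crank '[[0.04,0.195,0,0,0],[0.04,0.195,0,0,0],[0.04,0.195,0,0,0],[0,0.2,0,0,0],[0,0,0,0,0]]'
```

```text
clock: 0.77
tcp_pos: [0.385, -0.4498, 0.351]
orientation: [-2.436, -1.983, 0.0]
contact_force: [0.8, 0.2, 0.1]
grip_width: 0.0429
gripper_force: 0.0
clock: 1.43
tcp_pos: [0.4902, -0.1558, 0.351]
orientation: [-1.638, -2.681, 0.001]
contact_force: [0.8, 0.3, 0.1]
grip_width: 0.0429
gripper_force: 0.0
clock: 1.85
tcp_pos: [0.5138, 0.0091, 0.3516]
orientation: [-1.62, -2.689, -0.006]
contact_force: [0.1, 0.6, 0.5]
grip_width: 0.0425
gripper_force: 0.0
```

```bash
python3 -m crank '[[-0.088,0.159,0,-0.02,0],[-0.088,0.159,0,0,0],[-0.088,0.159,0,0,0],[-0.088,0.159,0,0,0],[-0.088,0.159,0,0,0],[-0.088,0.159,0,0,0],[-0.088,0.159,0,0,0],[-0.088,0.159,0,0,0]]'
python3 -m crank '[[-0.088,0.159,0,0,0],[0,0,-0.2,0,0],[0,0,-0.2,0,0],[0,0,-0.2,0,0],[0,0,-0.2,0,0],[0,0,-0.2,0,0],[0,0,0,0,0],[0,0,0,0,0]]'
python3 - <<'E'
from h import *
o=r.get_obs(); m=r.camera_model('wrist'); f=r.grab_frame('wrist'); cv2.imwrite('pics/w1.png',f)
print(o['tcp_pos'],np.degrees(2*np.arctan2(o['orientation'][1],o['orientation'][0])),px(m,[[.397,.2143,.048],[.356,.295,.048],[.456,-.0745,.056]]))
E
```

```text
clock: 2.52
tcp_pos: [0.3724, 0.2546, 0.3512]
orientation: [1.659, 2.667, -0.001]
contact_force: [0.2, -0.3, 0.0]
grip_width: 0.0427
gripper_force: 0.0
clock: 3.18
tcp_pos: [0.3549, 0.2847, 0.1504]
orientation: [-1.656, -2.666, 0.006]
contact_force: [-0.1, 0.5, 1.8]
grip_width: 0.0428
gripper_force: 0.0
[0.35487176 0.28466485 0.15038491] -243.69935074443262 [[326.70310295 292.86458038]
 [326.03801464 186.95979109]
 [256.59766592 518.47190303]]
```

View pics/w1.png

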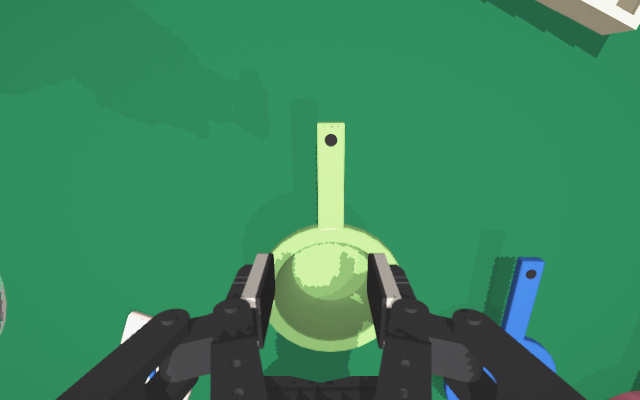

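Wrist view: the green handle runs from (331,123) to (331,228) and the bowl is centred at about (333,290), between the fingers and slightly right of prediction. I'll cast the rays.

```bash
python3 - <<'E'
from h import *
m=r.camera_model('wrist'); f=cv2.imread('pics/w1.png')
b=cv2.inRange(cv2.cvtColor(f,cv2.COLOR_BGR2HSV),*HSV['middle'])
L=[]
for v in range(126,220,4):
    u=np.nonzero(b[v,300:365])[0]+300; L.append(((u[0]+u[-1])/2,v,u[-1]-u[0]))
L=np.array(L); P=cast(m,L[:,:2],.046)
vx,vy,x0,y0=cv2.fitLine(P.astype(np.float32),cv2.DIST_HUBER,0,.01,.01).ravel()
print(P[[0,-1]],np.degrees(np.arctan2(vy,vx)),L[[0,-1],2]); o=r.get_obs(); t=o['tcp_pos']
n=np.array([-vy,vx]); print('tcp lateral off line',(t[:2]-[x0,y0])@n, 'along end', cast(m,[(331,123)],.048)); e=cast(m,[(331,123)],.048)[0]
print('target r=.09', e+np.array([np.cos(np.radians(116.9)),np.sin(np.radians(116.9))])*-.048,t)
E
```

```text
[[0.34105693 0.33721422]
 [0.37253151 0.27485311]] -63.219715 [27. 25.]
tcp lateral off line -0.009512800989037172 along end [[0.34028339 0.33940282]]
target r=.09 [0.36200026 0.29659654] [0.35623684 0.28601813 0.15231899]
```

```bash
cat >> h.py <<'E'
def handle(k,zt,vs,ulo=300,uhi=365,r0=.09,save=None):
    # handle line as seen by the wrist camera; zt = height of handle top
    o=r.get_obs(); m=r.camera_model('wrist'); f=r.grab_frame('wrist'); o2=r.get_obs()
    if save: cv2.imwrite(save,f)
    b=cv2.inRange(cv2.cvtColor(f,cv2.COLOR_BGR2HSV),*HSV[k])
    col=np.nonzero(b[:,(ulo+uhi)//2])[0]; print('col',col[:1])
    L=[]
    for v in vs:
        u=np.nonzero(b[v,ulo:uhi])[0]+ulo
        if len(u): L.append(((u[0]+u[-1])/2,v,u[-1]-u[0]))
    L=np.array(L); P=cast(m,L[:,:2],zt-.001)
    vx,vy,x0,y0=cv2.fitLine(P.astype(np.float32),cv2.DIST_HUBER,0,.01,.01).ravel()
    if vy<0: vx,vy=-vx,-vy
    t=o['tcp_pos']; d=np.array([vx,vy]); e=cast(m,[((ulo+uhi)/2,col[0])],zt)[0]
    e=np.array([x0,y0])+d*((e-[x0,y0])@d); T=e-d*(RIM[k][2]-r0)
    yaw=np.degrees(2*np.arctan2(o['orientation'][1],o['orientation'][0]))%180
    print('tcp',t.round(4),o2['tcp_pos'].round(4),'yaw',yaw.round(2),'handle ang',np.degrees(np.arctan2(vy,vx)).round(2),'end',e.round(4),'widths',L[[0,-1],2])
    print('target',T.round(4),'units',((T-t[:2])/.2).round(4))
E
python3 -m crank '[[0,0,0,0,0],[0,0,0,0,0],[0,0,0,0,0],[0,0,0,0,0]]'
python3 -c "
from h import *
handle('middle',.048,range(130,215,4))
handle('middle',.048,range(130,215,4))
m=r.camera_model('wrist');print(-np.array(m['R']).T@m['t'])
"
```

```text
clock: 3.57
tcp_pos: [0.3569, 0.2859, 0.1527]
orientation: [1.659, 2.666, 0.004]
contact_force: [-0.1, -1.0, -0.4]
grip_width: 0.0424
gripper_force: 0.0
col [122]
tcp [0.3569 0.2859 0.1527] [0.3567 0.2857 0.1523] yaw 116.22 handle ang 117.17 end [0.3376 0.3382] widths [27. 25.]
target [0.3595 0.2955] units [0.0129 0.0477]
col [122]
tcp [0.3567 0.2857 0.1523] [0.3565 0.2857 0.1521] yaw 116.22 handle ang 116.58 end [0.3379 0.3384] widths [27. 25.]
target [0.3594 0.2954] units [0.0135 0.0486]
[0.32210107 0.35946164 0.29475055]
```

```bash
python3 -m crank '[[0.01,0.048,0,0.014,0],[0,0,-0.15,0,0],[0,0,-0.15,0,0],[0,0,-0.15,0,0],[0,0,-0.08,0,0],[0,0,-0.03,0,0],[0,0,0,0,0],[0,0,0,0,0]]'
python3 -m crank '[[0,0,0,0,0],[0,0,0,0,0]]'
```

```text
clock: 4.33
tcp_pos: [0.3583, 0.2961, 0.0398]
orientation: [-1.643, -2.677, -0.001]
contact_force: [-0.4, 1.5, 0.2]
grip_width: 0.0427
gripper_force: 0.0
clock: 4.5
tcp_pos: [0.3589, 0.2959, 0.0405]
orientation: [1.644, 2.676, 0.004]
contact_force: [0.1, -0.7, 0.2]
grip_width: 0.0427
gripper_force: 0.0
```

```bash
python3 -m crank '[[0,0,-0.01,0,0],[0,0,0,0,-1],[0,0,0,0,-1],[0,0,0,0,-1],[0,0,0,0,-1],[0,0,0,0,-1],[0,0,0,0,-1]]' 80
python3 -m crank '[[0,0,0.05,0,-1],[0,0,0.1,0,-1],[0,0,0.2,0,-1],[0,0,0.2,0,-1],[0,0,0,0,-1],[0,0,0,0,-1],[0,0,0,0,-1]]'
python3 - <<'E'
from h import *
handle('middle',.15,range(10,60,4),save='pics/w2.png')
E
```

```text
clock: 5.08
tcp_pos: [0.3582, 0.2953, 0.0375]
orientation: [1.644, 2.677, 0.001]
contact_force: [-1.2, 0.1, 2.5]
grip_width: 0.0176
gripper_force: 78.8
clock: 5.67
tcp_pos: [0.3579, 0.2943, 0.1471]
orientation: [1.645, 2.676, -0.001]
contact_force: [0.3, 0.2, -1.5]
grip_width: 0.0173
gripper_force: 78.6
col [170]Traceback (most recent call last):
  File "<stdin>", line 2, in <module>
  File "h.py", line 39, in handle
    L=np.array(L); P=cast(m,L[:,:2],zt-.001)
                            ~^^^^^^
IndexError: too many indices for array: array is 1-dimensional, but 2 were indexed
```

View pics/w2.png

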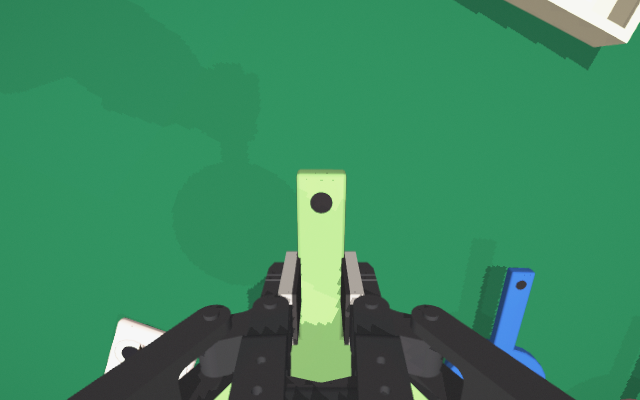

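Held: the handle is centred between the pads, with its end at (321,171). The dark band at rows 170–174 is its end face. I'll measure how the bowl sits in the hand, then measure the cream handle from above it.

```bash
python3 - <<'E'
from h import *
handle('middle',.147+.0095,range(180,250,4),ulo=285,uhi=357)
E
python3 -m crank '[[0.1,-0.17,0.05,-0.12,-1],[0.1,-0.17,0.05,-0.12,-1],[0.1,-0.17,0.05,-0.12,-1],[0.1,-0.17,0.05,-0.12,-1],[0.07,-0.18,0.05,-0.12,-1],[0,-0.18,0.05,0,-1],[0,-0.15,0,0,-1],[0,-0.1,0,0,-1]]'
python3 -m crank '[[0,0,0,0,-1],[0,0,0,0,-1],[0,0,0,0,-1]]'
python3 - <<'E'
from h import *
f=r.grab_frame('wrist'); cv2.imwrite('pics/w3.png',f); f=r.grab_frame('scene'); cv2.imwrite('pics/s3.png',f)
E
```

```text
col [170]
tcp [0.3575 0.294  0.1464] [0.3573 0.294  0.1461] yaw 116.86 handle ang 116.44 end [0.3374 0.3388] widths [48. 45.]
target [0.3587 0.2958] units [0.006  0.0089]
clock: 6.43
tcp_pos: [0.4513, 0.0334, 0.2062]
orientation: [-2.227, -2.214, 0.004]
contact_force: [0.5, 0.4, -1.7]
grip_width: 0.0173
gripper_force: 78.6
clock: 6.68
tcp_pos: [0.4515, 0.0379, 0.2064]
orientation: [-2.222, -2.219, 0.001]
contact_force: [-0.3, 0.8, -1.6]
grip_width: 0.0175
gripper_force: 78.6
```

View pics/w3.png

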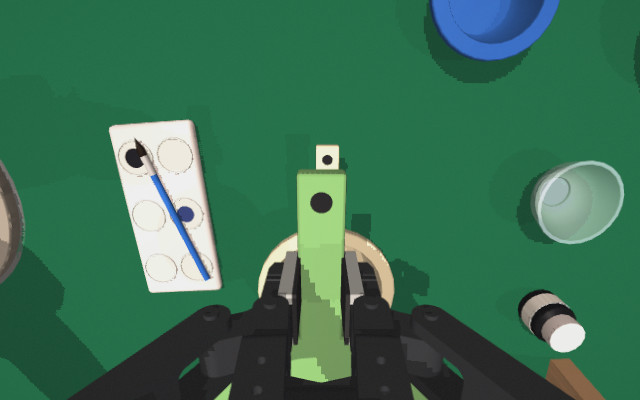

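The cream handle's end is visible at (327,145) beyond the green one, so the bowl is about 4–5 mm right of the tool line. The cream rim shows at (260–395, 230+), and the glass (578,200) and jar (550,325) are clear.

```bash
python3 - <<'E'
from h import *
o=r.get_obs(); m=r.camera_model('wrist'); f=r.grab_frame('wrist'); t=o['tcp_pos']
b=cv2.inRange(cv2.cvtColor(f,cv2.COLOR_BGR2HSV),(10,10,150),(40,130,255))
n,l,s,_=cv2.connectedComponentsWithStats(b[130:169,300:360]); i=1+s[1:,4].argmax(); print('bbox',s[i]+[300,130,0,0,0])
x,y,w,h,_=s[i]+[300,130,0,0,0]
e=cast(m,[(x+w/2-.5,y-.5)],.056)[0]; print('cream end (wrist)',e,'rel tcp',e-t[:2],'t',t,'yaw',np.degrees(2*np.arctan2(o['orientation'][1],o['orientation'][0]))%180)
g=cv2.inRange(cv2.cvtColor(f,cv2.COLOR_BGR2HSV),*HSV['middle'])
L=[(np.nonzero(g[v,285:357])[0][[0,-1]].mean()+285,v) for v in (180,200,220,240)]
P=cast(m,L,t[2]+.0095); print('green line rel tcp',P-t[:2]); ge=cast(m,[(321.5,170)],t[2]+.0095)[0]-t[:2]; print('green end rel',ge)
for n,sd in (('top',(343,222)),('scene',(296,194))):
    M=r.camera_model(n); print(n, 'cream end px',px(M,[[.456,.0695,.056]]))
F=r.grab_frame('scene');cv2.imwrite('pics/s3.png',F)
E
```

```text
bbox [315 146  24  23 453]
cream end (wrist) [0.45865729 0.07067192] rel tcp [0.00691868 0.03213813] t [0.45173861 0.03853378 0.20681309] yaw 90.01341651840875
green line rel tcp [[0.00209931 0.0457101 ]
 [0.00210367 0.03733097]
 [0.00190191 0.02862261]
 [0.00211306 0.01955876]]
green end rel [0.00229391 0.04978383]
top cream end px [[296.12523114 221.62335466]]
scene cream end px [[345.03665761 189.88804616]]
```

```bash
python3 -m crank '[[0.022,-0.12,0,0,-1],[0,0,-0.1,0,-1],[0,0,-0.15,0,-1],[0,0,-0.15,0,-1],[0,0,-0.1,0,-1],[0,0,0,0,-1],[0,0,0,0,-1]]'
python3 - <<'E'
from h import *
for i in range(3):
    o=r.get_obs(); print(o['tcp_pos'].round(4),o['contact_force'].round(1)); f=r.grab_frame('scene')
M=r.camera_model('scene')
cv2.imwrite('pics/s4.png',cv2.resize(f[120:260,220:400],None,fx=4,fy=4,interpolation=cv2.INTER_CUBIC))
E
```

```text
clock: 7.47
tcp_pos: [0.4559, 0.0139, 0.1069]
orientation: [-2.221, -2.219, 0.002]
contact_force: [0.2, -0.2, -0.2]
grip_width: 0.0177
gripper_force: 78.6
[0.4559 0.0139 0.1069] [ 0.2 -0.2 -0.2]
[0.457  0.0139 0.108 ] [ 0.3 -0.  -1.7]
[0.4576 0.0138 0.1085] [-0.3 -0.3 -1.3]
```

View pics/s4.png

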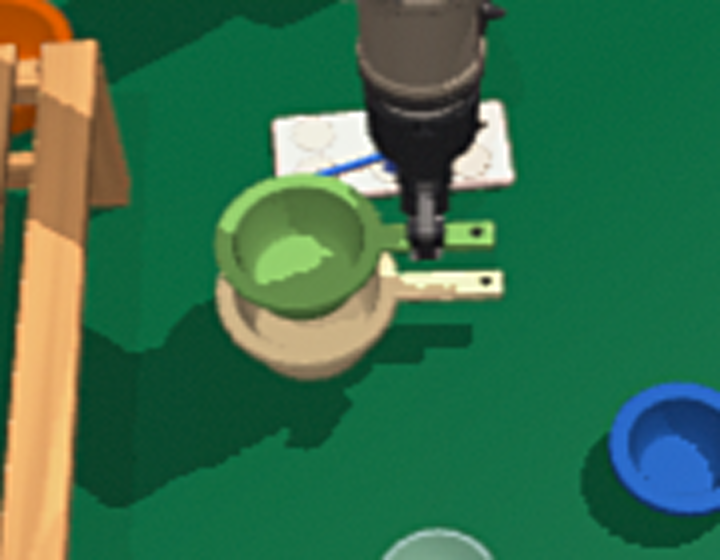

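The crop shows the green bowl level above the cream one, handles parallel.

```bash
python3 - <<'E'
from h import *
o=r.get_obs()['tcp_pos']
for n,X in (('scene',0),('top',0)):
    m=r.camera_model(n); f=r.grab_frame(n); z=o[2]+.0095
    s=px(m,[[.456,-.074,z-.02]])[0]
    c,R,a,e=bowl(f,m,'middle',(float(s[0]),float(s[1])),dz=z-.048); print(n,c.round(4),R.round(4),a.round(1),o)
E
python3 -m crank '[[-0.006,0,-0.1,0,-1],[0,0,-0.08,0,-1],[0,0,0,0,-1],[0,0,0,0,-1],[0,0,0,0,-1]]'
```

```text
scene [ 0.4571 -0.0762] 0.0598 89.7 [0.4578191  0.01365678 0.10880822]
top [ 0.4541 -0.0728] 0.064 nan [0.4578191  0.01365678 0.10880822]
clock: 8.13
tcp_pos: [0.4561, 0.0133, 0.0724]
orientation: [2.223, 2.218, 0.002]
contact_force: [0.4, 0.0, -1.3]
grip_width: 0.0174
gripper_force: 78.6h.py:27: RuntimeWarning: Mean of empty slice.
  h=A[(d>R+.012)&(d<e-.005)].mean(0)
  ret = um.true_divide(
```

```bash
python3 -m crank '[[0,0.007,-0.03,0,-1],[0,0,-0.03,0,-1],[0,0,-0.01,0,-1],[0,0,0,0,-1],[0,0,0,0,-1]]'
python3 -m crank '[[0,0,-0.005,0,-1],[0,0,-0.005,0,-1],[0,0,0,0,-1],[0,0,0,0,-1]]'
```

```text
clock: 8.55
tcp_pos: [0.4552, 0.0146, 0.0572]
orientation: [-2.223, -2.219, 0.0]
contact_force: [0.9, -0.1, -1.7]
grip_width: 0.0177
gripper_force: 78.6
clock: 8.88
tcp_pos: [0.4558, 0.0151, 0.0559]
orientation: [2.223, 2.219, 0.002]
contact_force: [-0.5, 2.5, 5.4]
grip_width: 0.0179
gripper_force: 82.4
```

```bash
python3 -m crank '[[0,0,-0.004,0,-1],[0,0,0,0,-1],[0,0,0,0,-1],[0,0,0,0,-1]]'
python3 - <<'E'
from h import *
for i in range(3):
    o=r.get_obs(); print(o['tcp_pos'].round(4),o['contact_force'].round(1),o['moment'].round(2)); f=r.grab_frame('scene')
cv2.imwrite('pics/s5.png',cv2.resize(f[140:240,250:370],None,fx=6,fy=6,interpolation=cv2.INTER_CUBIC))
E
```

```text
clock: 9.22
tcp_pos: [0.456, 0.0155, 0.0554]
orientation: [2.223, 2.219, 0.002]
contact_force: [-2.7, 2.3, 9.1]
grip_width: 0.0173
gripper_force: 84.5
[0.456  0.0155 0.0554] [-2.7  2.3  9.1] [ 0.4  0.5 -0.1]
[0.456  0.0155 0.0554] [-2.5  2.7  8.3] [0.38 0.51 0.01]
[0.456  0.0155 0.0554] [-1.9  2.3  7.7] [ 0.39  0.52 -0.03]
```

View pics/s5.png

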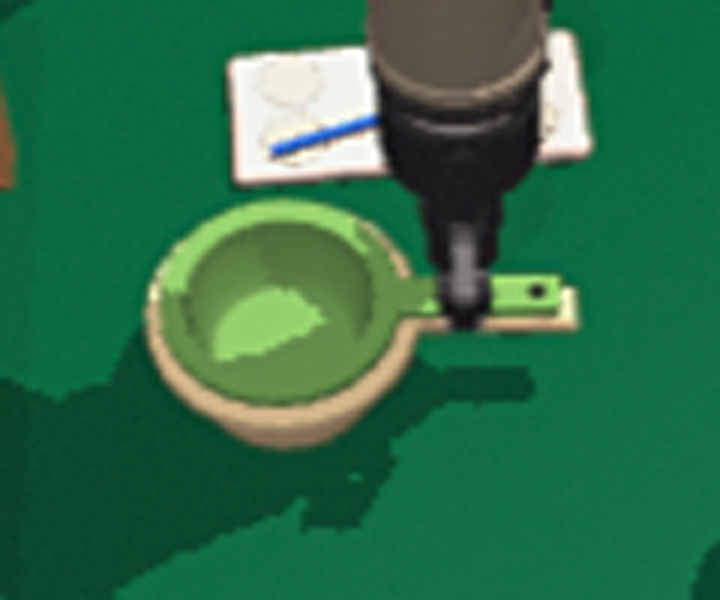

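```bash
python3 -m crank '[[0,0,0,0,-0.3],[0,0,0,0,0],[0,0,0,0,0],[0,0,0,0,0],[0,0,0.05,0,0],[0,0,0.1,0,0],[0,0,0.2,0,0],[0,0,0.15,0,0]]'
python3 -m crank '[[0.071,0.18,0,0.11,0],[0.071,0.18,0,0.11,0],[0.071,0.18,0,0.11,0],[0.071,0.18,0,0.11,0],[0.071,0.18,0,0.11,0],[0.071,0.18,0,0,0],[0.071,0.18,0,0,0],[0,0,0,0,0]]' 
python3 -m crank '[[0,0,0,0,0],[0,0,0,0,0],[0,0,0,0,0]]' 
python3 - <<'E'
from h import *
for n,sg,sc in (('scene',(292,185),(296,204)),('top',(343,222),(343,222))):
    m=r.camera_model(n); f=r.grab_frame(n)
    try: 
        c,R,a,e=bowl(f,m,'middle',sg,dz=.017); print(n,'green',c.round(4),R.round(4),a.round(1),e)
        
    except Exception as x: print(x)
    if n=='top': cv2.imwrite('pics/t6.png',f)
handle('small',.040,range(0,400,8),ulo=290,uhi=370,r0=.085,save='pics/w6.png')
E
```

```text
clock: 10.03
tcp_pos: [0.455, 0.015, 0.1566]
orientation: [-2.222, -2.219, -0.0]
contact_force: [0.5, -1.0, 0.1]
grip_width: 0.0424
gripper_force: 0.0
clock: 10.7
tcp_pos: [0.555, 0.2756, 0.156]
orientation: [-1.686, -2.648, -0.011]
contact_force: [0.6, 0.8, 1.3]
grip_width: 0.0424
gripper_force: 0.0
clock: 10.95
tcp_pos: [0.5547, 0.2648, 0.1545]
orientation: [1.698, 2.642, -0.002]
contact_force: [-0.5, -0.3, -0.2]
grip_width: 0.0428
gripper_force: 0.0
scene green [ 0.4484 -0.0723] 0.0603 80.4 0.14643970792408453
top green [ 0.4465 -0.077 ] 0.0636 79.7 0.14178477318751492
col [128]
tcp [0.5548 0.2648 0.1546] [0.5548 0.265  0.1547] yaw 114.52 handle ang 115.92 end [0.5388 0.3124] widths [23. 58.]
target [0.5594 0.2701] units [0.0229 0.0269]
```

View pics/w6.png

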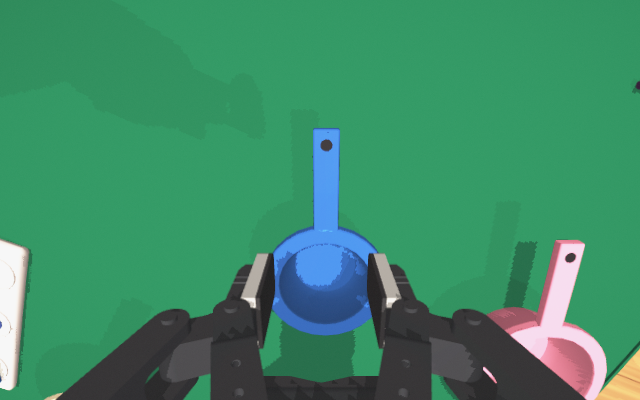

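Wrist view: the blue handle runs from (326,128) to (326,228), nicely between the fingers. But green now reads about 10° rotated, so I'll check whether the cream bowl turned with it.

```bash
python3 - <<'E'
from h import *
for n,sd in (('scene',(292,190)),('top',(343,222))):
    m=r.camera_model(n); f=r.grab_frame(n)
    hsv=cv2.cvtColor(f,cv2.COLOR_BGR2HSV)
    C=cv2.inRange(hsv,(10,15,90),(34,140,255)); G=cv2.inRange(hsv,*HSV['middle'])
    w=np.zeros_like(C); cv2.circle(w,sd,75,255,-1)
    # cream: outline of cream pixels, rim circle at z .053; handle = pixels 75-140 mm from centre
    for k,b,R,z in (('cream',C&w,.067,.056),('green',G&w,.060,.065)):
        v,u=np.nonzero(b); A=cast(m,np.c_[u,v],z); c0=np.array([.452,-.0745])
        d=A-c0; q=np.linalg.norm(d,axis=1); h=d[(q>.085)&(q<.15)&(d[:,1]>0)]
        print(n,k,len(v),'handle px mean',(c0+h.mean(0)).round(4),'n',len(h),'far end',q[(d[:,1]>0)&(q<.16)].max().round(4),'extents x',(c0[0]+np.percentile(d[q<.08][:,0],[.5,99.5])).round(4),'y min',(c0[1]+d[:,1].min()).round(4))
    c,R,a,e=bowl(f,m,'middle',sd,dz=.017); print('green fit',c.round(4),R.round(4),a.round(1))
# blue from fixed cameras too
E
```

```text
scene cream 1609 handle px mean [ 0.3758 -0.012 ] n 231 far end 0.1597 extents x [0.3752 0.5281] y min -0.3104
scene green 1330 handle px mean [0.4684 0.0373] n 135 far end 0.1481 extents x [0.391  0.5095] y min -0.2375
green fit [ 0.4483 -0.0724] 0.0603 80.2
top cream 5587 handle px mean [0.3671 0.007 ] n 852 far end 0.16 extents x [0.4175 0.4991] y min -0.3065
top green 1625 handle px mean [0.4649 0.036 ] n 148 far end 0.1469 extents x [0.3829 0.5091] y min -0.2954
green fit [ 0.446  -0.0769] 0.0634 79.6
```

```bash
python3 - <<'E'
from h import *
def ang(b,m,z,lo,hi):
    v,u=np.nonzero(b); A=cast(m,np.c_[u,v],z); s=A[(A[:,0]>.425)&(A[:,0]<.54)&(A[:,1]>lo)&(A[:,1]<hi)]
    out=[]
    for y in np.arange(lo,hi,.01):
        q=s[(s[:,1]>=y)&(s[:,1]<y+.01),0]
        if len(q): out.append((round(y+.005,3),q.min().round(4),q.max().round(4),len(q)))
    return out
for n in('scene','top'):
    m=r.camera_model(n); f=r.grab_frame(n); hsv=cv2.cvtColor(f,cv2.COLOR_BGR2HSV)
    C=cv2.inRange(hsv,(10,15,90),(34,140,255)); G=cv2.inRange(hsv,*HSV['middle'])
    print(n,'cream'); print(*ang(C,m,.056,0.,.09),sep='\n'); print('green'); print(*ang(G,m,.065,0.,.09),sep='\n')
E
```

```text
scene cream
(np.float64(0.005), np.float64(0.468), np.float64(0.4755), 9)
(np.float64(0.015), np.float64(0.472), np.float64(0.4758), 6)
(np.float64(0.025), np.float64(0.4724), np.float64(0.4798), 9)
(np.float64(0.035), np.float64(0.4727), np.float64(0.4802), 9)
(np.float64(0.045), np.float64(0.4768), np.float64(0.4805), 6)
(np.float64(0.055), np.float64(0.4771), np.float64(0.4845), 9)
(np.float64(0.065), np.float64(0.4635), np.float64(0.4848), 16)
green
(np.float64(0.005), np.float64(0.4528), np.float64(0.4745), 23)
(np.float64(0.015), np.float64(0.4531), np.float64(0.4854), 27)
(np.float64(0.025), np.float64(0.4536), np.float64(0.4856), 22)
(np.float64(0.035), np.float64(0.4576), np.float64(0.4792), 26)
(np.float64(0.045), np.float64(0.458), np.float64(0.49), 22)
(np.float64(0.055), np.float64(0.4584), np.float64(0.4905), 25)
(np.float64(0.065), np.float64(0.4587), np.float64(0.4909), 10)
(np.float64(0.075), np.float64(0.4735), np.float64(0.4805), 3)
top cream
(np.float64(0.055), np.float64(0.4427), np.float64(0.4488), 5)
(np.float64(0.065), np.float64(0.4333), np.float64(0.4579), 27)
(np.float64(0.075), np.float64(0.4271), np.float64(0.464), 37)
(np.float64(0.085), np.float64(0.427), np.float64(0.4731), 45)
green
(np.float64(0.005), np.float64(0.4491), np.float64(0.4736), 26)
(np.float64(0.015), np.float64(0.4521), np.float64(0.4735), 24)
(np.float64(0.025), np.float64(0.452), np.float64(0.4765), 30)
(np.float64(0.035), np.float64(0.4549), np.float64(0.4764), 29)
(np.float64(0.045), np.float64(0.4548), np.float64(0.4793), 26)
(np.float64(0.055), np.float64(0.4547), np.float64(0.4792), 25)
(np.float64(0.065), np.float64(0.4546), np.float64(0.476), 11)
```

```bash
python3 -m crank '[[0.011,0.021,0,0.01,0],[0,0,-0.15,0,0],[0,0,-0.15,0,0],[0,0,-0.15,0,0],[0,0,-0.12,0,0],[0,0,-0.05,0,0],[0,0,0,0,0],[0,0,0,0,0]]'
python3 -m crank '[[0,0,0,0,0],[0,0,0,0,0]]'
```

```text
clock: 11.97
tcp_pos: [0.5571, 0.2714, 0.031]
orientation: [-1.686, -2.651, -0.001]
contact_force: [-0.2, 0.3, 0.6]
grip_width: 0.0423
gripper_force: 0.0
clock: 12.13
tcp_pos: [0.5581, 0.2716, 0.0324]
orientation: [1.686, 2.649, 0.004]
contact_force: [0.1, 0.3, -0.2]
grip_width: 0.0424
gripper_force: 0.0
```

```bash
python3 -m crank '[[0,0,0.004,0,0],[0,0,0,0,-1],[0,0,0,0,-1],[0,0,0,0,-1],[0,0,0,0,-1],[0,0,0,0,-1],[0,0,0,0,-1]]' 80
python3 -m crank '[[0,0,0.05,0,-1],[0,0,0.1,0,-1],[0,0,0.2,0,-1],[0,0,0.2,0,-1],[0,0,0.15,0,-1],[0,0,0,0,-1],[0,0,0,0,-1]]'
python3 - <<'E'
from h import *
handle('small',r.get_obs()['tcp_pos'][2]+.0085,range(184,250,4),ulo=285,uhi=357,r0=.085)
E
```

```text
clock: 12.72
tcp_pos: [0.5571, 0.2711, 0.0317]
orientation: [1.686, 2.651, 0.001]
contact_force: [0.6, 1.3, 3.9]
grip_width: 0.0173
gripper_force: 80.1
clock: 13.3
tcp_pos: [0.5577, 0.2711, 0.1734]
orientation: [1.686, 2.649, 0.004]
contact_force: [-0.3, -0.7, -1.4]
grip_width: 0.0174
gripper_force: 79.6
col [174]
tcp [0.5577 0.2711 0.1734] [0.5567 0.2702 0.1714] yaw 115.05 handle ang 114.25 end [0.5399 0.3148] widths [47. 44.]
target [0.5592 0.2719] units [0.008  0.0041]
```

```bash
python3 -m crank '[[-0.067,-0.172,0.04,-0.111,-1],[-0.067,-0.172,0.04,-0.111,-1],[-0.067,-0.172,0.04,-0.111,-1],[-0.067,-0.172,0.04,-0.111,-1],[-0.067,-0.172,0,-0.111,-1],[-0.067,-0.172,0,-0.111,-1],[-0.067,-0.14,0,0,-1],[0,0,0,0,-1]]'
python3 -m crank '[[0,0,0,0,-1],[0,0,0,0,-1],[0,0,0,0,-1]]'
python3 - <<'E'
from h import *
o=r.get_obs(); m=r.camera_model('wrist'); f=r.grab_frame('wrist'); t=o['tcp_pos']
cv2.imwrite('pics/w7.png',f); hsv=cv2.cvtColor(f,cv2.COLOR_BGR2HSV)
C=cv2.inRange(hsv,(10,15,150),(34,130,255)); G=cv2.inRange(hsv,*HSV['middle']); B=cv2.inRange(hsv,*HSV['small'])
print(t,np.degrees(2*np.arctan2(o['orientation'][1],o['orientation'][0]))%180)
for k,b in (('C',C),('G',G),('B',B)):
    n,l,s,c=cv2.connectedComponentsWithStats(b); print(k,[s[i].tolist() for i in range(1,n) if s[i,4]>40 and s[i,0]>150 and s[i,0]<450])
sc=r.grab_frame('scene'); a=cv2.resize(f[60:360,160:520],(480,400)); b=cv2.resize(sc[130:250,240:380],(320,274),interpolation=cv2.INTER_CUBIC)
cv=np.zeros((400,800,3),np.uint8); cv[:,:480]=a; cv[:274,480:]=b; cv2.imwrite('pics/c7.png',cv)
E
```

```text
clock: 14.02
tcp_pos: [0.4587, 0.0291, 0.2008]
orientation: [-2.322, -2.114, 0.013]
contact_force: [-0.8, -1.4, -2.0]
grip_width: 0.017
gripper_force: 79.6
clock: 14.27
tcp_pos: [0.4631, 0.0375, 0.2028]
orientation: [-2.311, -2.126, 0.0]
contact_force: [0.4, -0.4, -1.9]
grip_width: 0.017
gripper_force: 79.6
[0.46306974 0.037496   0.20275854] 85.21082665967032
C [[317, 143, 24, 31, 249], [249, 230, 49, 75, 643], [345, 232, 42, 68, 705], [179, 264, 11, 15, 66], [283, 295, 9, 9, 41], [350, 294, 12, 11, 64], [151, 301, 45, 6, 47]]
G [[313, 153, 25, 21, 412], [253, 241, 45, 61, 664], [344, 245, 24, 17, 112]]
B [[291, 174, 60, 209, 9187], [221, 383, 11, 17, 111], [410, 384, 7, 16, 48]]
```

```bash
python3 - <<'E'
from h import *
o=r.get_obs(); m=r.camera_model('wrist'); f=r.grab_frame('wrist'); t=o['tcp_pos']
hsv=cv2.cvtColor(f,cv2.COLOR_BGR2HSV)
C=cv2.inRange(hsv,(10,15,150),(34,130,255)); G=cv2.inRange(hsv,*HSV['middle'])
for v in range(142,174,2):
    c=np.nonzero(C[v,300:360])[0]+300; g=np.nonzero(G[v,300:360])[0]+300
    fm=lambda q,z: (q[[0,-1]].tolist(),(cast(m,[(q[0]-.5,v),(q[-1]+.5,v)],z)-t[:2]).round(4).tolist()) if len(q) else None
    print(v,'C',fm(c,.056),'G',fm(g,.065))
B=cv2.inRange(hsv,*HSV['small'])
L=[(np.nonzero(B[v,285:357])[0][[0,-1]].mean()+285,v) for v in (180,200,220,240)]
print('blue rel',(cast(m,L,t[2]+.0085)-t[:2]).round(4).tolist())
# rim of cream/green fit from wrist
for k,b,R,z in (('C',C,.067,.056),('G',G,.060,.065)):
    b=b.copy(); b[:225]=0; b[310:]=0; b[:,:245]=0; b[:,392:]=0
    v,u=np.nonzero(b); A=cast(m,np.c_[u,v],z)-t[:2]; i=np.linalg.norm(A-[-.003,-.11],axis=1); print(k,len(v),'rad pct',np.percentile(i,[1,50,99]).round(4),A.min(0),A.max(0))
    # outer-edge points: leftmost and rightmost per row
    pts=[]
    for vv in range(245,300,3):
        q=np.nonzero(b[vv])[0]
        if len(q)>1 and q[0]<300 and q[-1]>345: pts+= [(q[0],vv),(q[-1],vv)]
    if len(pts)>6:
        A=cast(m,pts,z)-t[:2]; s=least_squares(lambda p:np.linalg.norm(A-p,axis=1)-R,[-.003,-.11],loss='soft_l1',f_scale=.001); print(k,'axis rel tcp',s.x.round(4),'res',np.sqrt(np.mean(s.fun**2)).round(4))
E
```

```text
142 C None G None
144 C ([318, 331], [[0.0022, 0.0342], [0.0138, 0.0332]]) G ([335, 338], [[0.0161, 0.0345], [0.0193, 0.0343]])
146 C ([317, 339], [[0.0012, 0.0326], [0.0204, 0.031]]) G ([340, 340], [[0.02, 0.0326], [0.0208, 0.0325]])
148 C ([317, 340], [[0.0011, 0.0309], [0.0211, 0.0292]]) G None
150 C ([317, 339], [[0.0009, 0.0292], [0.0202, 0.0276]]) G ([340, 340], [[0.0198, 0.0293], [0.0206, 0.0292]])
152 C ([317, 339], [[0.0008, 0.0275], [0.0201, 0.0259]]) G None
154 C ([337, 339], [[0.0174, 0.0244], [0.0199, 0.0242]]) G ([314, 336], [[-0.0016, 0.0278], [0.0172, 0.0262]])
156 C ([338, 339], [[0.0181, 0.0227], [0.0198, 0.0225]]) G ([314, 337], [[-0.0017, 0.0261], [0.0179, 0.0245]])
158 C ([338, 339], [[0.018, 0.0209], [0.0197, 0.0208]]) G ([314, 337], [[-0.0019, 0.0245], [0.0177, 0.0228]])
160 C ([338, 338], [[0.0179, 0.0192], [0.0188, 0.0192]]) G ([314, 337], [[-0.002, 0.0228], [0.0176, 0.0212]])
162 C ([338, 338], [[0.0178, 0.0175], [0.0186, 0.0174]]) G ([314, 339], [[-0.0022, 0.0212], [0.0192, 0.0194]])
164 C ([337, 338], [[0.0168, 0.0159], [0.0185, 0.0157]]) G ([313, 339], [[-0.0031, 0.0195], [0.019, 0.0177]])
166 C ([337, 338], [[0.0167, 0.0141], [0.0184, 0.014]]) G ([313, 336], [[-0.0033, 0.0179], [0.0165, 0.0162]])
168 C ([337, 338], [[0.0166, 0.0124], [0.0183, 0.0122]]) G ([313, 336], [[-0.0034, 0.0162], [0.0163, 0.0145]])
170 C ([337, 338], [[0.0165, 0.0106], [0.0182, 0.0105]]) G ([313, 336], [[-0.0036, 0.0145], [0.0162, 0.0128]])
172 C ([337, 337], [[0.0163, 0.0089], [0.0172, 0.0088]]) G ([313, 336], [[-0.0037, 0.0128], [0.0161, 0.0111]])
blue rel [[0.006, 0.0453], [0.0053, 0.0368], [0.0044, 0.0281], [0.0037, 0.019]]
C 1442 rad pct [0.0264 0.0615 0.073 ] [-0.07623135 -0.12503315] [ 0.05624609 -0.04195677]
C axis rel tcp [-0.0101 -0.1101] res 0.0052
G 858 rad pct [0.051  0.0627 0.0756] [-0.07409663 -0.11479243] [ 0.05483531 -0.03716144]
G axis rel tcp [-0.0111 -0.1077] res 0.0048
```

View pics/c7.png

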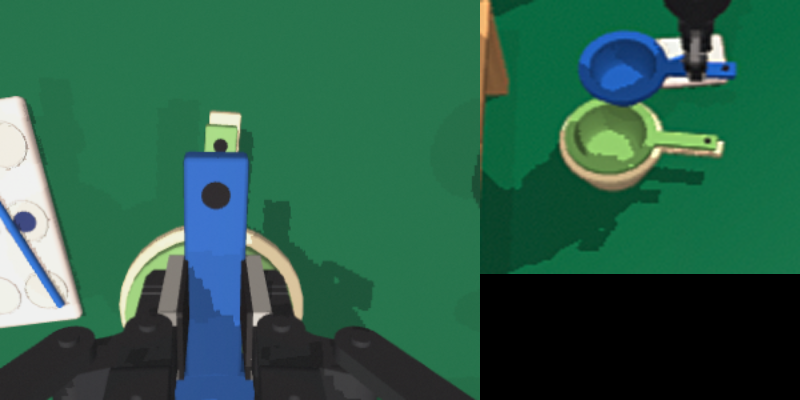

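Combined crop (last picture): the cream and green bowls are nested and seated. They turned together to about 82°, with handles stacked and ends at (226,112) and (221,127). The blue bowl is held level, and I'll align it to green.

```bash
python3 -m crank '[[-0.01,-0.125,0,-0.078,-1],[0,0,-0.1,0,-1],[0,0,-0.15,0,-1],[0,0,-0.12,0,-1],[0,0,0,0,-1],[0,0,0,0,-1],[0,0,0,0,-1],[0,0,0,0,-1]]'
python3 - <<'E'
from h import *
o=r.get_obs(); t=o['tcp_pos']; print(t.round(4),np.degrees(2*np.arctan2(o['orientation'][1],o['orientation'][0]))%180)
m=r.camera_model('scene'); f=r.grab_frame('scene'); z=t[2]+.0085
s=px(m,[[.449,-.0715,z-.02]])[0]
c,R,a,e=bowl(f,m,'small',(float(s[0]),float(s[1])),dz=z-.040); print('blue',c.round(4),R.round(4),a.round(1))
c,R,a,e=bowl(f,m,'middle',tuple(map(float,px(m,[[.495,-.0715,.06]])[0])),dz=.017); print('green',c.round(4),R.round(4),a.round(1))
E
```

```text
clock: 15.08
tcp_pos: [0.4624, 0.0118, 0.1308]
orientation: [2.376, 2.052, 0.003]
contact_force: [-0.0, -0.1, -0.8]
grip_width: 0.0173
gripper_force: 79.5
[0.4624 0.0118 0.1308] 81.62577614090523
blue [ 0.4501 -0.0729] 0.0522 118.0
green [ 0.4628 -0.0631] 0.0607 87.8
```

```bash
python3 -m crank '[[-0.007,0.002,-0.1,0,-1],[0,0,-0.1,0,-1],[0,0,-0.05,0,-1],[0,0,0,0,-1],[0,0,0,0,-1],[0,0,0,0,-1]]'
python3 -m crank '[[0,0,-0.03,0,-1],[0,0,-0.02,0,-1],[0,0,0,0,-1],[0,0,0,0,-1],[0,0,0,0,-1]]'
```

```text
clock: 15.63
tcp_pos: [0.4606, 0.0119, 0.0803]
orientation: [2.377, 2.052, 0.002]
contact_force: [0.0, 0.1, -2.4]
grip_width: 0.0175
gripper_force: 79.5
clock: 16.05
tcp_pos: [0.4597, 0.0117, 0.0694]
orientation: [2.378, 2.053, 0.0]
contact_force: [-0.0, 0.4, -1.8]
grip_width: 0.0173
gripper_force: 79.5
```

```bash
python3 -m crank '[[0,0,-0.01,0,-1],[0,0,0,0,-1],[0,0,0,0,-1],[0,0,0,0,-1]]'
python3 -m crank '[[0,0,-0.005,0,-1],[0,0,0,0,-1],[0,0,0,0,-1],[0,0,0,0,-1]]'
```

```text
clock: 16.38
tcp_pos: [0.4598, 0.0117, 0.0674]
orientation: [2.378, 2.053, 0.0]
contact_force: [0.1, 0.2, -0.8]
grip_width: 0.0168
gripper_force: 79.6
clock: 16.72
tcp_pos: [0.4599, 0.0118, 0.0665]
orientation: [2.378, 2.053, 0.0]
contact_force: [-0.8, -0.7, 2.6]
grip_width: 0.0173
gripper_force: 79.9
```

```bash
python3 -m crank '[[0,0,-0.004,0,-1],[0,0,0,0,-1],[0,0,0,0,-1],[0,0,0,0,-1]]'
```

```text
clock: 17.05
tcp_pos: [0.4601, 0.0123, 0.0661]
orientation: [2.378, 2.053, 0.001]
contact_force: [-2.4, 1.9, 7.3]
grip_width: 0.0171
gripper_force: 80.7
```

```bash
python3 -m crank '[[0,0,0.003,0,-1],[0,0,0,0,-0.55],[0,0,0,0,-0.5],[0,0,0,0,-0.4],[0,0,0,0,-0.2],[0,0,0,0,0],[0,0,0,0,0]]' 20
python3 -m crank '[[0,0,0.05,0,0],[0,0,0.1,0,0],[0,0,0.15,0,0],[0,0.15,0.15,0,0],[0,0.15,0.1,0,0],[0,0,0,0,0],[0,0,0,0,0],[0,0,0,0,0]]'
cat > n.py <<'E'
from h import *
def nest(P={'small':.034,'middle':.017}):
    for n,sd in (('scene',(293,180)),('top',(343,222))):
        m=r.camera_model(n); f=r.grab_frame(n)
        for k,dz in P.items():
            try:
                c,R,a,e=bowl(f,m,k,sd,dz); print(n,k,c.round(4),R.round(4),a.round(1),e.round(3))
            except Exception as x: print(n,k,x)
E
python3 - <<'E'
from n import *
nest()
o=r.get_obs(); t=o['tcp_pos']; m=r.camera_model('wrist'); f=r.grab_frame('wrist'); hsv=cv2.cvtColor(f,cv2.COLOR_BGR2HSV)
print(t.round(4),np.degrees(2*np.arctan2(o['orientation'][1],o['orientation'][0]))%180)
M={'C':(cv2.inRange(hsv,(10,15,150),(34,130,255)),.056),'G':(cv2.inRange(hsv,*HSV['middle']),.065),'B':(cv2.inRange(hsv,*HSV['small']),.074)}
for k,(b,z) in M.items():
    n,l,s,c=cv2.connectedComponentsWithStats(b); print(k,[s[i].tolist() for i in range(1,n) if s[i,4]>40 and 230<s[i,0]+s[i,2]/2<430])
    rows=[]
    for v in range(100,330,8):
        q=np.nonzero(b[v,280:370])[0]+280
        if len(q)>2: rows.append((v,int(q[0]),int(q[-1]),cast(m,[(q[0]/2+q[-1]/2,v)],z)[0].round(4).tolist()))
    print(*rows[:14],sep='\n')
E
```

```text
clock: 17.63
tcp_pos: [0.4597, 0.0117, 0.066]
orientation: [-2.378, -2.053, 0.0]
contact_force: [-0.8, -0.1, 0.6]
grip_width: 0.0427
gripper_force: 0.0
clock: 18.3
tcp_pos: [0.4594, 0.0707, 0.1757]
orientation: [2.378, 2.053, -0.001]
contact_force: [-0.1, -0.7, -0.0]
grip_width: 0.043
gripper_force: 0.0
scene small [ 0.4453 -0.0736] 0.052 80.7 0.13
scene middle [ 0.4383 -0.0701] 0.0615 67.1 0.147
top small [ 0.4448 -0.0739] 0.0493 79.3 0.076
top middle [ 0.4443 -0.0738] 0.0593 9.7 0.075
[0.459  0.0699 0.1748] 81.51396185270335
C [[326, 188, 41, 104, 506], [243, 255, 24, 52, 507], [375, 255, 26, 45, 501], [264, 269, 56, 89, 524]]
(188, 326, 349, [0.4744, 0.0718])
(196, 326, 350, [0.474, 0.0652])
(276, 305, 363, [0.4611, -0.0059])
(284, 292, 366, [0.4557, -0.0131])
(292, 282, 301, [0.4221, -0.0163])
G [[323, 198, 26, 17, 314], [344, 223, 27, 87, 450], [268, 287, 52, 65, 672]]
(204, 323, 350, [0.4719, 0.0619])
(268, 317, 351, [0.4625, 0.007])
(276, 303, 366, [0.4619, -0.0006])
(284, 291, 346, [0.4476, -0.0062])
(292, 281, 366, [0.4506, -0.0145])
(300, 289, 368, [0.4537, -0.023])
(308, 281, 369, [0.4496, -0.0306])
(316, 280, 284, [0.4114, -0.0333])
B [[271, 212, 112, 171, 9508]]
(212, 322, 345, [0.4689, 0.0592])
(220, 321, 346, [0.468, 0.0528])
(228, 321, 346, [0.4671, 0.0463])
(236, 321, 345, [0.4659, 0.0397])
(244, 321, 345, [0.4649, 0.033])
(252, 321, 345, [0.464, 0.0262])
(260, 321, 345, [0.463, 0.0193])
(268, 321, 344, [0.4617, 0.0123])
(276, 321, 344, [0.4607, 0.0051])
(284, 321, 344, [0.4597, -0.0022])
(292, 320, 343, [0.4579, -0.0096])
(300, 318, 344, [0.4564, -0.0171])
(308, 297, 364, [0.4549, -0.0248])
(316, 286, 369, [0.4513, -0.0323])
```

The blue bowl sits on green and all the handles lie at about 81.5°. The plan is to straddle all three handles at their outer ends, close lightly, and slide at constant height while straightening to the shelf.

```bash
python3 -m crank '[[0.05,-0.057,0,0,0],[0,0,-0.15,0,0],[0,0,-0.15,0,0],[0,0,-0.15,0,0],[0,0,-0.12,0,0],[0,0,-0.06,0,0],[0,0,0,0,0],[0,0,0,0,0]]'
python3 -m crank '[[0,0,0,0,0],[0,0,0,0,0],[0,0,0,0,0]]'
```

```text
clock: 19.12
tcp_pos: [0.4699, 0.0593, 0.0494]
orientation: [-2.378, -2.052, 0.001]
contact_force: [0.1, 0.0, 0.8]
grip_width: 0.0426
gripper_force: 0.0
clock: 19.37
tcp_pos: [0.4707, 0.0598, 0.0508]
orientation: [2.377, 2.051, 0.003]
contact_force: [-0.2, -0.4, 0.6]
grip_width: 0.0428
gripper_force: 0.0
```

```bash
python3 -m crank '[[-0.006,-0.004,-0.015,0,0],[0,0,0,0,0],[0,0,0,0,-0.3],[0,0,0,0,-1],[0,0,0,0,-1],[0,0,0,0,-1],[0,0,0,0,-1],[0,0,0,0,-1]]' 20
python3 - <<'E'
from n import *
nest()
E
```

```text
clock: 20.03
tcp_pos: [0.4688, 0.059, 0.0467]
orientation: [2.378, 2.053, 0.001]
contact_force: [1.0, 0.1, 1.5]
grip_width: 0.0192
gripper_force: 23.7
scene small [ 0.446  -0.0735] 0.0522 80.3 0.118
scene middle [ 0.4373 -0.0722] 0.0604 64.1 0.123
top small [ 0.4455 -0.0741] 0.0492 nan 0.051
top middle [ 0.4579 -0.0786] 0.0602 nan 0.072h.py:27: RuntimeWarning: Mean of empty slice.
  h=A[(d>R+.012)&(d<e-.005)].mean(0)
  ret = um.true_divide(
```

```bash
python3 -m crank '[[0,0,-0.002,0,-1],[-0.004,-0.03,0,0.01,-1],[-0.006,-0.06,0,0.015,-1],[-0.007,-0.07,0,0.015,-1],[-0.007,-0.07,0,0.015,-1],[-0.007,-0.07,0,0.015,-1],[-0.007,-0.06,0,0.015,-1],[-0.004,-0.03,0,0.015,-1]]'
python3 -m crank '[[0,0,0,0,-1],[0,0,0,0,-1]]'
```

```text
clock: 20.8
tcp_pos: [0.4605, -0.0189, 0.0465]
orientation: [-2.295, -2.145, -0.003]
contact_force: [-0.5, 5.8, 5.5]
grip_width: 0.0194
gripper_force: 24.1
clock: 20.97
tcp_pos: [0.4603, -0.0197, 0.0463]
orientation: [2.296, 2.143, 0.0]
contact_force: [1.6, -1.9, 2.4]
grip_width: 0.0198
gripper_force: 23.8
```

```bash
python3 -m crank '[[-0.006,-0.04,0,0.012,-1],[-0.008,-0.07,0,0.015,-1],[-0.009,-0.08,0,0.015,-1],[-0.009,-0.08,0,0.015,-1],[-0.009,-0.08,0,0.015,-1],[-0.009,-0.08,0,0.015,-1],[-0.008,-0.07,0,0.013,-1],[-0.004,-0.04,0,0,-1]]'
python3 -m crank '[[0,0,0,0,-1],[0,-0.04,0,0,-1],[0,-0.05,0,0,-1],[0,-0.05,0,0,-1],[0,-0.03,0,0,-1],[0,0,0,0,-1],[0,0,0,0,-1]]'
python3 - <<'E'
from n import *
o=r.get_obs(); t=o['tcp_pos']; print('yaw',np.degrees(2*np.arctan2(o['orientation'][1],o['orientation'][0]))%180)
for n in('scene','top'): cv2.imwrite(f'pics/{n}9.png',r.grab_frame(n))
m=r.camera_model('scene'); f=cv2.imread('pics/scene9.png'); s=px(m,[[.449,-.29,.05],[.449,-.29,.074],[.449,-.222,.15],[.52,-.29,.056],[.45,-.16,.07]]); print(s.round(0).tolist())
hsv=cv2.cvtColor(f,cv2.COLOR_BGR2HSV)
for k in HSV:
    b=cv2.inRange(hsv,*HSV[k]); n,l,st,c=cv2.connectedComponentsWithStats(b); print(k,[st[i].tolist() for i in range(1,n) if st[i,4]>8 and 190<st[i,0]<330 and 120<st[i,1]<240])
E
```

```text
clock: 21.63
tcp_pos: [0.4481, -0.1267, 0.0464]
orientation: [-2.209, -2.234, -0.003]
contact_force: [0.8, 6.4, 7.1]
grip_width: 0.0198
gripper_force: 24.3
clock: 22.22
tcp_pos: [0.4481, -0.1609, 0.0463]
orientation: [2.209, 2.233, 0.001]
contact_force: [1.4, 0.3, 2.7]
grip_width: 0.0193
gripper_force: 23.9
yaw 90.6255146574944
[[224.0, 193.0], [223.0, 188.0], [241.0, 172.0], [222.0, 212.0], [267.0, 188.0]]
large [[246, 132, 20, 7, 69], [269, 147, 4, 7, 11], [312, 147, 11, 10, 74], [288, 149, 16, 9, 100], [293, 158, 12, 6, 30], [310, 158, 14, 8, 37], [296, 163, 12, 6, 21], [241, 182, 4, 3, 9], [201, 190, 2, 10, 14], [240, 193, 21, 11, 55], [217, 209, 7, 5, 30]]
middle [[241, 192, 18, 2, 32], [218, 204, 6, 5, 24]]
small [[296, 154, 36, 12, 64], [218, 174, 8, 30, 157], [241, 185, 20, 7, 114]]
```

```bash
python3 - <<'E'
from h import *
o=r.get_obs(); t=o['tcp_pos']; m=r.camera_model('wrist'); f=r.grab_frame('wrist'); hsv=cv2.cvtColor(f,cv2.COLOR_BGR2HSV)
for k,b,z in (('C',cv2.inRange(hsv,(10,15,150),(34,130,255)),.056),('G',cv2.inRange(hsv,*HSV['middle']),.065),('B',cv2.inRange(hsv,*HSV['small']),.074)):
    q=[np.nonzero(b[150:320,u])[0] for u in range(310,334,4)]; q=[x[0]+150 for x in q if len(x)]
    if q: v=np.median(q); print(k,v,'end rel tcp',(cast(m,[(322,v-.5)],z)[0]-t[:2]).round(4))
w=cv2.inRange(hsv,(8,60,110),(25,200,255)); v,u=np.nonzero(w); print('wood',len(v), (u.min(),u.max(),v.min(),v.max()) if len(v) else '')
E
```

```text
C 248.5 end rel tcp [0.0023 0.016 ]
G 272.0 end rel tcp [0.0023 0.0099]
B 298.0 end rel tcp [0.0024 0.0037]
wood 5288 (np.int64(0), np.int64(353), np.int64(248), np.int64(399))
```

```bash
python3 -m crank '[[0,-0.018,0,0,-1],[0,-0.018,0,0,-1],[0,-0.012,0,0,-1],[0,0,0,0,-1],[0,0,0,0,-1],[0,0,0,0,-1]]'
python3 -m crank '[[0,0,0.002,0,-0.5],[0,0,0,0,-0.4],[0,0,0,0,-0.2],[0,0,0,0,0],[0,0,0,0,0],[0,0,0,0,0]]'
python3 -m crank '[[0,0.03,0.05,0,0],[0,0.05,0.1,0,0],[0,0.1,0.15,0,0],[0,0.15,0.12,0,0],[0,0.15,0.1,0,0],[0,0,0,0,0],[0,0,0,0,0],[0,0,0,0,0]]'
python3 - <<'E'
from n import *
o=r.get_obs(); t=o['tcp_pos']; m=r.camera_model('wrist'); f=r.grab_frame('wrist'); cv2.imwrite('pics/w10.png',f); hsv=cv2.cvtColor(f,cv2.COLOR_BGR2HSV); print(t.round(4))
for k,b,z,e in (('C',cv2.inRange(hsv,(10,15,150),(34,130,255)),.056,.144),('G',cv2.inRange(hsv,*HSV['middle']),.065,.138),('B',cv2.inRange(hsv,*HSV['small']),.074,.132)):
    q=[np.nonzero(b[150:399,u])[0] for u in range(310,340,3)]; q=[x[0]+150 for x in q if len(x)]
    if q: v=np.median(q); p=cast(m,[(325,v-.5)],z)[0]; print(k,v,'end',p.round(4),'axis y',(p[1]-e).round(4))
    R=[(v,*(np.nonzero(b[v,300:360])[0][[0,-1]]+300).tolist()) for v in range(200,330,10) if b[v,300:360].sum()>255*3]; print(R)
# wood front edge seen by wrist, underside edge z=.15
w=cv2.inRange(hsv,(8,60,110),(25,200,255)); 
for u in (200,240,280,380,420,460):
    q=np.nonzero(w[:,u])[0]; 
    if len(q): print(u,q[0],cast(m,[(u,q[0])],.15).round(4),cast(m,[(u,q[0])],.165).round(4))
m=r.camera_model('top'); f=r.grab_frame('top'); hsv=cv2.cvtColor(f,cv2.COLOR_BGR2HSV)
for k,z,e in(('middle',.065,.138),('small',.074,.132)):
    b=cv2.inRange(hsv,*HSV[k]); v,u=np.nonzero(b); A=cast(m,np.c_[u,v],z); s=A[(abs(A[:,0]-.45)<.03)&(A[:,1]>-.22)&(A[:,1]<-.1)]
    if len(s): print('top',k,len(s),'end y',s[:,1].max().round(4),'axis',(s[:,1].max()-e).round(4),'x',s[:,0].mean().round(4))
print('glass,jar px check saved'); cv2.imwrite('pics/top10.png',f)
a=cv2.imread('pics/top0.png'); print('bystander diff',[cv2.absdiff(a[y:y+40,x:x+36],f[y:y+40,x:x+36]).mean().round(2) for x,y in((298,126),(344,122))])
E
```

```text
clock: 22.87
tcp_pos: [0.4479, -0.1692, 0.0463]
orientation: [-2.208, -2.234, -0.002]
contact_force: [0.9, 4.7, 5.2]
grip_width: 0.0193
gripper_force: 24.2
clock: 23.37
tcp_pos: [0.4474, -0.1707, 0.0464]
orientation: [-2.21, -2.232, 0.0]
contact_force: [-0.2, -0.5, -0.6]
grip_width: 0.0428
gripper_force: 0.0
clock: 24.03
tcp_pos: [0.4474, -0.0748, 0.1508]
orientation: [2.209, 2.233, -0.001]
contact_force: [-0.5, -0.4, 0.0]
grip_width: 0.0427
gripper_force: 0.0
[ 0.4474 -0.0748  0.1508]
C 300.0 end [ 0.4538 -0.1568] axis y -0.3008
[(300, 309, 330)]
G 309.0 end [ 0.4538 -0.1588] axis y -0.2968
[(320, 307, 331)]
B 324.0 end [ 0.4538 -0.1658] axis y -0.2978
[]
top middle 3 end y -0.1845 axis -0.3225 x 0.4523
top small 59 end y -0.1895 axis -0.3215 x 0.4477
glass,jar px check saved
bystander diff [np.float64(1.06), np.float64(1.04)]
```

```bash
python3 -m crank '[[0,0.2,0.1,0,0],[0,0.2,0.1,0,0],[0,0.2,0.1,0,0],[0,0.2,0,0,0],[0,0.2,0,0,0],[0,0.2,0,0,0],[0,0,0,0,0],[0,0,0,0,0]]'
python3 - <<'E'
from h import *
for n in('top','scene'):
    m=r.camera_model(n); f=r.grab_frame(n); cv2.imwrite(f'pics/{n}11.png',f); hsv=cv2.cvtColor(f,cv2.COLOR_BGR2HSV)
    for k,z,e in(('large',.056,.144),('middle',.065,.138),('small',.074,.132)):
        b=cv2.inRange(hsv,*HSV[k]); v,u=np.nonzero(b); A=cast(m,np.c_[u,v],z); s=A[(abs(A[:,0]-.45)<.03)&(A[:,1]>-.22)&(A[:,1]<-.1)]
        if len(s): y=s[:,1].max()+.0015; print(n,k,len(s),'end y',y.round(4),'axis',(y-e).round(4),'rim front',(y-e+.067).round(4),'x',s[:,0].min().round(4),s[:,0].max().round(4),'ymin',s[:,1].min().round(4))
    # board front edge again
    w=cv2.inRange(hsv,(8,60,110),(25,200,255)); ys=[]
    for x in (.40,.41,.49,.5,.55,.6):
        p=px(m,[[x,y,.15] for y in np.linspace(-.24,-.2,81)]).round().astype(int); i=[j for j,(a,c) in enumerate(p) if w[c,a]]
        ys.append(np.linspace(-.24,-.2,81)[max(i)].round(4) if i else None)
    print(n,'edge y',ys)
E
```

```text
clock: 24.8
tcp_pos: [0.4472, 0.159, 0.2059]
orientation: [-2.204, -2.236, 0.001]
contact_force: [-0.2, -0.5, -0.6]
grip_width: 0.0427
gripper_force: 0.0
top large 16 end y -0.1565 axis -0.3005 rim front -0.2335 x 0.4389 0.4543 ymin -0.1642
top middle 25 end y -0.1524 axis -0.2904 rim front -0.2234 x 0.4356 0.4572 ymin -0.1693
top small 75 end y -0.1758 axis -0.3078 rim front -0.2408 x 0.4387 0.4543 ymin -0.217
top edge y [np.float64(-0.2245), np.float64(-0.2245), np.float64(-0.2185), np.float64(-0.2185), np.float64(-0.218), np.float64(-0.218)]
scene large 48 end y -0.1571 axis -0.3011 rim front -0.2341 x 0.4396 0.4611 ymin -0.2176
scene middle 43 end y -0.1555 axis -0.2935 rim front -0.2265 x 0.4385 0.4692 ymin -0.2192
scene small 92 end y -0.1723 axis -0.3043 rim front -0.2373 x 0.4393 0.4591 ymin -0.219
scene edge y [np.float64(-0.2025), np.float64(-0.2), np.float64(-0.2215), np.float64(-0.221), np.float64(-0.22), np.float64(-0.2185)]
```

```bash
python3 -c "
from bench import r
print(r.hand_in())"
```

```text
the job is handed in; nothing more can be done
None
```

The three bowls are nested with their handles stacked and slid under the shelf front, the cream rim about 11 mm inside the edge with only the handles showing. The glass and jar were not moved, and I handed the job in at about 25 s. On release the green bowl probably dropped the last 1–1.5 mm, and the cream and green bowls turned together by about 8°, which I straightened during the slide.

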